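# Take the grinding cup off the spice mill

### The job

Take the grinding cup off the spice mill for cleaning: push the mill's release button fully down, turn the cup anticlockwise (seen from above) about a quarter turn until you feel it come against its stop, then lift it straight off and set it down gently, upright, in the middle of the round wooden board. Feel your way and never force the cup against the mill's catch, stop or slots; leave the jars and everything else where they are.

Things in the scene. Friction and masses are not known exactly. Their poses are not given: they have to be found in the camera images.
- mill: spice mill, fixed to the table: white housing 172 x 124 mm, its deck 80 mm above the table. Origin: on the cup's axis, at table level; z up; its -x points from the cup's axis to the release button. On the deck a round collar, 94 mm outside diameter, holds the cup in a three-lug bayonet whose slots are hidden under the cup's skirt
- mount (a point): centre of the collar's top, on the cup's axis, 98 mm above the table; axes as the mill. The cup unlocks anticlockwise seen from above (+ about z) up to a rigid stop 31 mm from the axis. The turn to the stop differs each time, 65 to 95 degrees; it is measured nowhere, only felt. The cup lifts out at the stop or up to 4 degrees before it; elsewhere shelves hold its lugs down
- coupling_top (a point): centre of the drive coupling under the cup, 84.5 mm above the table. A spring in it presses the locked cup up with about 8 N, so that the cup turns with a drag of up to about 0.2 N m. In the mount the cup's foot has about 1.2 mm of play sideways each way, and 2 degrees of turn before the rigid bolt of the catch (41 mm from the axis) stops a locked cup. Loads above about 25 N on catch, stop or shelves (0.7 N m of turning) are too much
- release (a joint): travel of the release button, m: 0 up (cup locked), 0.008 fully down, against a rigid end. It slides straight down against a steady 6 to 7 N and stays where it is pushed (its catch is reset only by fitting a cup again). Below 0.0065 the catch's bolt is not safely out of the notch in the cup's skirt
- release_top (a point): centre of the release button's top face: a grey round button 24 mm in diameter, on a round boss 84 mm from the cup's axis; its top is 107 mm above the table when up, 99 mm when down, 2.5 mm proud of the boss
- cup: grinding cup, 0.25 to 0.42 kg, 82 mm tall: black foot 55 mm in diameter with three lugs, black skirt 72 mm in diameter 16 to 20 mm up (catch notch between two teeth on its -x side), steel bowl 65 mm in diameter, black lid. Origin: centre of the foot's underside, 84.5 mm above the table when mounted; z up. Locked, its x lies along the mill's x
- cup_bar (a point): centre of the top of the cup's finger bar, on the cup's axis 82 mm above its underside; axes as the cup. The black bar stands on the lid and runs along the cup's x: 54 mm long, 16 mm wide, 25 mm high (the lid's top is 57 mm above the cup's underside)
- board: round wooden board, fixed, 172 mm in diameter, 15 mm thick (its top 15 mm above the table). Origin: centre of its underside; it may lie left or right of the mill
- spice_jar: small jar of corn, 43 mm diameter, 85 mm tall; not to be disturbed. Origin: centre of its underside
- berry_jar: jar of red berries, 76 mm diameter, 105 mm tall; not to be disturbed. Origin: centre of its underside
- pea_jar: jar of peas, 72 mm diameter, 125 mm tall; not to be disturbed. Origin: centre of its underside
- onion_jar: jar of white onions, 74 mm diameter, 95 mm tall; not to be disturbed. Origin: centre of its underside
- brush: pastry brush lying on the table, 170 mm long, about 20 mm high; not to be disturbed. Origin: centre of its underside (about mid-length)
- bowl: white bowl, 104 mm diameter, 45 mm high; not to be disturbed. Origin: centre of its underside
- lid: loose metal jar lid, 68 mm diameter, 14 mm high; not to be disturbed. Origin: centre of its underside
Not all that is in view belongs to the job. Leave any blue or purple look-alike of the cup alone.

How it is judged:
On the way, in this order (a step that is already met when the one before it is completed fails the run):
1. the release button is fully down (value of joint release above 0.0065 m), for 0.2 s.
2. the cup, still seated in the mill, has been turned by more than 60 degrees (angle between the x axis of cup and the x axis of mill, either way round above 1.05 rad and z of cup in the frame of mill below 0.092 m and horizontal distance between cup and mill below 0.004 m), for 0.1 s.
3. the cup has been lifted clear of the mill, upright (z of cup in the frame of mill above 0.105 m and angle between cup's own z axis and vertical below 0.3 rad), for 0.05 s.
At the end, for the whole second after the job is handed in: The cup stands at rest, upright within 3.5 degrees, on the board, its axis within 40 mm of the board's centre and its foot on the board (within 3 mm); the release button is still down (6.5 mm or more) (horizontal distance between cup and board below 0.04 m and z of cup in the frame of board between 0.012 and 0.018 m and angle between cup's own z axis and vertical below 0.06 rad and linear speed of cup below 0.02 m/s and value of joint release above 0.0065 m); the robot touches nothing.
It fails at once if the cup is forced against the mill (catch, stop or shelves) with more than 40 N (contact force between cup and mill above 40 N).
It fails at once if the cup is put down hard on the board (more than 60 N) (contact force between cup and board above 60 N).
It fails at once if the cup is dropped onto the board (within 20 mm of it faster than 0.25 m/s) (horizontal distance between cup and board below 0.08 m and z of cup in the frame of board below 0.035 m and linear speed of cup above 0.25 m/s).
It fails at once if the button or the housing is pushed with more than 50 N (contact force between the arm and mill above 50 N).
It fails at once if a jar, the brush, the bowl or the lid is moved by more than 20 mm (distance of any of spice_jar, berry_jar, pea_jar, onion_jar, brush, bowl, lid from where it was at the start of the episode above 0.02 m).
It also fails if it takes over 72 s, if anything falls off the work surface, if the arm or the gripper's body presses on something with over 40 N, if the wrist force passes 120 N, or if a joint passes its speed limit or range.

### The arm

A 6-joint arm with a two-finger parallel gripper is mounted at the origin on the work surface. World frame = base frame: x ahead of the robot, y to its left, z up, the work surface at z = 0. Lengths are in m, angles in rad, forces in N, time in s.
With the tool pointing down it reaches from about 0.35 to 0.775 m from the base axis. Payload 5.5 kg.
Tool frame: the origin (TCP) lies midway between the tips of the shut fingers; the grasp point (between the pads) lies 19 mm behind it; z points along the fingers, y is the line along which they close (so a half turn about z gives the same grasp; the last joint's range is limited). The gripper opens to 85 mm and grips with 20 to 120 N. Pads are 22 mm wide; open, the fingers measure 114 mm over their backs; the gripper's body (76 mm by 85 mm) begins 54 mm behind the grasp point. The pads swing forward as they close: fully open they stand 13 mm farther back than shut.
Start: joints at [1.201, 0.313, 0.046, 1.304, 0, 1.431], TCP at [0.131, 0.56, 0.231] pointing down, gripper open.
Joint ranges: [-2.76, 2.76], [-0.86, 1.69], [-1.03, 1.26], [-2.2, 2.34], [-1.47, 1.5], [-3.14, 3.14]. Speed limits (rad/s): [2.57, 2.57, 3.14, 3.14, 3.14, 3.14].

### API

Orientations are given as a unit quaternion [w, x, y, z].
In Python, from workcell import env gives the robot as it stands. The module is installed in compiled form; this text tells all that it offers.
- The arm moves only by the tool servo_tool, never from a script. Its argument "increments" is a list of rows, each an object of numbers: "grip": the closure, from 0 (fully open) to 1 (shut); "x", "y", "z": the shift along the tool's x, y, z in mm; "roll": the turn about the tool's z in degrees. In form: [{"grip": .., "x": .., "y": .., "z": .., "roll": ..}, ...]. A call has 1 to 5 rows; each row shifts and turns the commanded pose from where the row before left it, along the tool's axes as they then stand; what a row does not reach is not made up. A row lasts 1/12 s, in which the tool goes at most 41.7 mm and 7.16 degrees, less where a joint would pass 70% of its speed; a pose out of reach is approached as far as the arm can. A call is refused whole if a number of a shift passes 41.7 or a number of a turn 7.16, either way. A call with a gripper value outside its range is refused whole. The fingers move at their own pace and stop on an object; "grip_force" is the grip in N (left out, the last holds). Time passes only in rows, so rows that do not move let the fingers close. It gives the time, the measured TCP pose, the force, the opening and the grip force at its end, in the units of the state.
- env.get_state(): the state, without advancing time (a new reading comes with each control period).
- env.read_camera(name): name is "scene" or "top"; returns the picture (400x640x3 uint8, red, green, blue); there is no depth.
- env.get_calibration(name): a dict with "vertical_fov" (degrees; the focal length in pixels is half the picture's height over the tangent of half this angle, whatever the lens; pixels are square), "cx", "cy" (the principal point, pixels), "rvec" (rotation vector, rad) and "tvec" (3), from world to camera coordinates, as OpenCV has them. Camera axes: x right, y down, z forward; pixel columns grow to the right and rows downward; lengths in m; the calibration is good to about 2 mm. A picture is of the moment at which its call begins. get_calibration takes no time and is no camera call.
- env.hand_in(): hands the job in; it is judged then, once.
The state is a dict: "clock": time; "joint_pos": joint angles; "qvel": joint speeds; "tau": joint torques, N m; "tcp_pos": TCP position; "orientation": TCP orientation; "wrist_force": force on the tool from outside, world axes, zero at the start; "ft_torque": the same for the moment, N m; "finger_gap": finger opening in m; "grip_force": force on a finger pad.
Only numpy, scipy, OpenCV 4.12 (cv2) and the standard library are available. Lean on these libraries where they do the work, as an engineer would, in place of code of your own. Each camera call takes 0.05 s, during which the arm holds its last target. There are 200 camera calls.

## Working session

There is one attempt and no reset: what is moved stays moved. The work goes in short steps, Python scripts to look and compute and a tool call to move; the robot and the scene stay as the last step left them, time stands still between calls to the robot, and variables do not carry over. Pictures are saved under pics/ and viewed, at most 10 in all, crops included, and the job is handed in when it is done.

Besides the shell and the picture viewer there is one more tool, called after ">>>" as name(argument=value, ...) on one line, values as JSON. servo_tool: Moves the arm, as the interface text tells. Its arguments: {"type":"object","properties":{"increments":{"type":"array"},"grip_force":{"type":"number"}},"required":["increments"]}

```bash
mkdir -p pics
cat > h.py <<'E'
import numpy as np, cv2
from workcell import env
def cal(n):
    c=env.get_calibration(n); f=200/np.tan(np.radians(c["vertical_fov"])/2)
    K=np.array([[f,0,c["cx"]],[0,f,c["cy"]],[0,0,1]]); R=cv2.Rodrigues(np.array(c["rvec"],float))[0]
    return K,R,np.array(c["tvec"],float).ravel(),c
def ray(n,u,v,z):
    K,R,t,_=cal(n); d=R.T@np.linalg.inv(K)@np.array([u,v,1.]); o=-R.T@t
    return o+d*(z-o[2])/d[2]
def proj(n,p):
    K,R,t,_=cal(n); q=K@(R@np.array(p,float)+t); return q[:2]/q[2]
E
python3 - <<'E'
from h import *
for n in("scene","top"):
    im=env.read_camera(n); cv2.imwrite(f"pics/{n}.png",im[:,:,::-1]); print(cal(n)[3])
print(env.get_state())
E
```

```text
{'vertical_fov': 46.96414008851845, 'cx': 322.9302976472443, 'cy': 202.08365403937162, 'rvec': array([ 2.0598044 ,  1.49700244, -0.5480602 ]), 'tvec': array([-0.17884429, -0.37429124,  1.72544651])}
{'vertical_fov': 46.01407913927468, 'cx': 313.6215957150636, 'cy': 196.1641372513926, 'rvec': array([ 2.19105441, -2.19314802,  0.0364809 ]), 'tvec': array([0.00579098, 0.58586837, 1.57672841])}
{'clock': 0.1, 'joint_pos': array([ 1.20139007e+00,  3.13945769e-01,  4.51074157e-02,  1.30360702e+00,
       -1.65381484e-05,  1.43120433e+00]), 'qvel': array([ 0.00065026, -0.00337175,  0.00177828,  0.00095155,  0.00213939,
        0.00105198]), 'tau': array([ 2.58000218e-03, -4.81727064e+01,  2.99243706e+01,  1.26703887e-02,
       -1.22947881e-04, -2.20112321e-05]), 'tcp_pos': array([0.13082821, 0.55945497, 0.23049246]), 'orientation': array([-1.99579841e-04,  1.14654382e-01,  9.93405100e-01, -8.00046828e-04]), 'wrist_force': array([-1.17173307,  0.18497585,  0.48026442]), 'ft_torque': array([-0.011388  ,  0.02082929, -0.00869283]), 'grip_force': 0.0, 'finger_gap': 0.08576525084069841}
```

View pics/top.png

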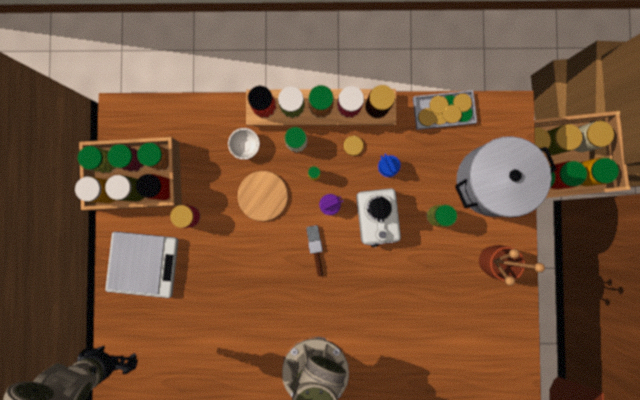

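View pics/scene.png

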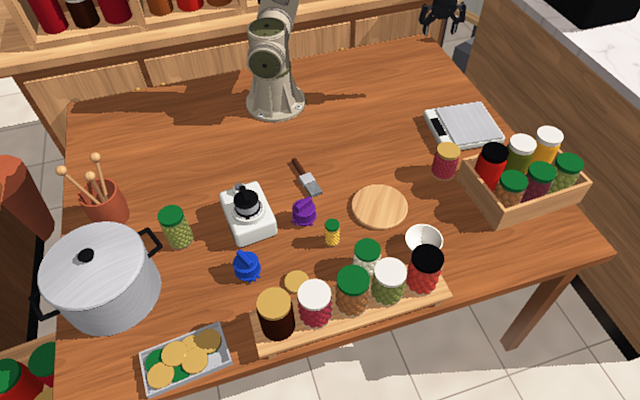

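Candidates for the cup in the top view:
- black cup on the white mill, at (379,208)
- purple look-alike, at (330,204)
- blue look-alike, at (389,166)

I choose the black one on the white housing. The button is near (383,235) and the board near (262,196). Next is a close crop to check.

Run:
```python
from h import *
t=cv2.imread("pics/top.png"); s=cv2.imread("pics/scene.png")
a=cv2.resize(t[180:255,345:415],None,fx=5.3,fy=5.3,interpolation=2)[:397,:371]
b=cv2.resize(s[175:250,210:280],None,fx=5.3,fy=5.3,interpolation=2)[:397,:371]
cv2.imwrite("pics/crop1.png",np.hstack([a,b]))
# housing: white mask at deck
hsv=cv2.cvtColor(t,cv2.COLOR_BGR2HSV)
m=((hsv[:,:,1]<60)&(hsv[:,:,2]>110)).astype(np.uint8); m2=np.zeros_like(m); m2[180:255,345:415]=m[180:255,345:415]
c=max(cv2.findContours(m2,0,2)[0],key=cv2.contourArea); r=cv2.minAreaRect(c); bp=cv2.boxPoints(r); print(r,[ray("top",*p,.08).round(4) for p in bp])
# board
m=cv2.inRange(hsv,(8,60,130),(25,160,255)); m3=np.zeros_like(m); m3[160:235,228:300]=m[160:235,228:300]
c=max(cv2.findContours(m3,0,2)[0],key=cv2.contourArea); print(cv2.contourArea(c),cv2.minEnclosingCircle(c),cv2.fitEllipse(c)); (u,v)=cv2.minEnclosingCircle(c)[0]; print(ray("top",u,v,.015), proj("top",[0,0,0]))
```

```text
((377.984619140625, 216.6194610595703), (53.68855285644531, 38.84971237182617), 83.2901611328125) [array([ 0.5954, -0.1312,  0.08  ]), array([ 0.6099, -0.2557,  0.08  ]), array([ 0.4382, -0.2744,  0.08  ]), array([ 0.4237, -0.1505,  0.08  ])]
1907.0 ((261.6910705566406, 195.3938446044922), 25.564645767211914) ((262.0694274902344, 195.43104553222656), (49.15404510498047, 49.597347259521484), 55.84697341918945)
[0.58862582 0.1806351  0.015     ] [315.35151259 371.17817613]
```

View pics/crop1.png

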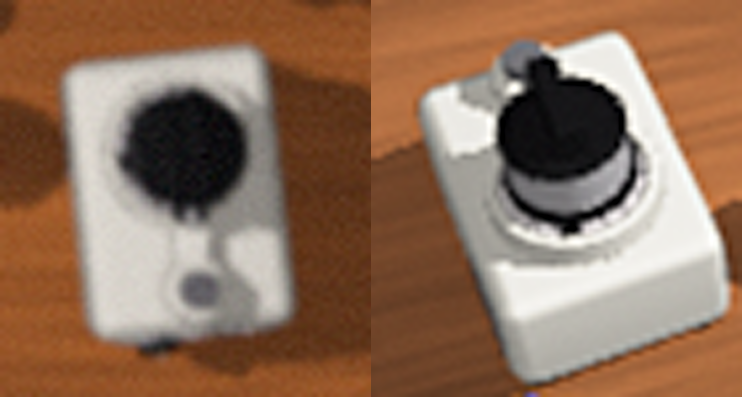

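The crop confirms it: black cup on the white mill, lid centre near (380,208) and grey button near (382.7,234.7), with the mill's x pointing ahead and slightly left. Next I refine these in both views.

Run:
```python
from h import *
P={}
for n,box in(("top",(345,180,415,255)),("scene",(210,175,280,250))):
    im=cv2.imread(f"pics/{n}.png"); x0,y0,x1,y1=box; K=4
    c=cv2.resize(im[y0:y1,x0:x1],None,fx=K,fy=K,interpolation=cv2.INTER_CUBIC)
    g=c.astype(int); br=g.max(2)
    hsv=cv2.cvtColor(c,cv2.COLOR_BGR2HSV)
    masks={"black":(br<60),"grey":(br>75)&(br<150)&(g.max(2)-g.min(2)<40)}
    for k,m in masks.items():
        m=cv2.morphologyEx(m.astype(np.uint8),cv2.MORPH_OPEN,np.ones((9,9)))
        for q in cv2.findContours(m,0,2)[0]:
            if cv2.contourArea(q)>250:
                (e,ax,an)=cv2.fitEllipse(q); print(n,k,cv2.contourArea(q)/16,np.round([e[0]/K+x0,e[1]/K+y0],2),np.round(np.array(ax)/K,1), "z.1415",ray(n,(e[0]+.5)/K+x0-.5,(e[1]+.5)/K+y0-.5,.1415).round(4),"z.107",ray(n,(e[0]+.5)/K+x0-.5,(e[1]+.5)/K+y0-.5,.107).round(4))
```

```text
top black 368.84375 [380.17 208.33] [21.2 22.3] z.1415 [ 0.5432 -0.2012  0.1415] z.107 [ 0.5439 -0.2056  0.107 ]
top grey 125.0 [386.58 237.37] [11.8 15.8] z.1415 [ 0.4536 -0.2203  0.1415] z.107 [ 0.4522 -0.2251  0.107 ]
top grey 201.1875 [392.39 213.51] [14.9 24.3] z.1415 [ 0.5272 -0.2388  0.1415] z.107 [ 0.5275 -0.2441  0.107 ]
scene black 380.03125 [245.36 198.41] [22.1 23.2] z.1415 [ 0.545  -0.2057  0.1415] z.107 [ 0.5154 -0.2048  0.107 ]
scene grey 63.3125 [244.64 211.67] [ 6.  14.5] z.1415 [ 0.5894 -0.2167  0.1415] z.107 [ 0.5613 -0.2162  0.107 ]
scene grey 28.375 [237.77 185.42] [4.8 8.1] z.1415 [ 0.4922 -0.2164  0.1415] z.107 [ 0.4606 -0.2158  0.107 ]
```

```bash
cat >> h.py <<'E'
from scipy.spatial.transform import Rotation as Ro
def tool(d):
    w,x,y,z=env.get_state()["orientation"]; return Ro.from_quat([x,y,z,w]).inv().apply(d)*1000
def st():
    s=env.get_state(); w,x,y,z=s["orientation"]; R=Ro.from_quat([x,y,z,w]).as_matrix()
    print("t",round(s["clock"],2),"tcp",s["tcp_pos"].round(4),"yaw_y",round(np.degrees(np.arctan2(R[1,1],R[0,1])),2),"F",s["wrist_force"].round(2),"M",s["ft_torque"].round(3),"gap",round(s["finger_gap"],4),"grip",round(s["grip_force"],1),"j6",round(s["joint_pos"][5],2))
E
python3 - <<'E'
from h import *
b=ray("top",382.7,234.7,.107); print(b, ray("top",379.9,208.3,.1415))
print(tool(np.array([.42,.3,.231])-[.1308,.5595,.2305]), tool(np.array([b[0],b[1],.2])-[.42,.3,.231]))
E
```

```text
[ 0.45942475 -0.21413941  0.107     ] [ 0.54214754 -0.20148659  0.1415    ]
[-3.40709713e+02 -1.86799250e+02 -2.67121168e-01] [-155.5141437  -491.58987855   31.77080806]
```

>>> servo_tool(increments=[{"grip": 1,"x": -34,"y": -18.7},{"grip": 1,"x": -34,"y": -18.7},{"grip": 1,"x": -34,"y": -18.7},{"grip": 1,"x": -34,"y": -18.7},{"grip": 1,"x": -34,"y": -18.7}], grip_force=30)

```text
invalid input at $.increments[0]: expected keys grip, x, y, z, roll
```

>>> servo_tool(increments=[{"grip": 1,"x": -34,"y": -18.7},{"grip": 1,"x": -34,"y": -18.7},{"grip": 1,"x": -34,"y": -18.7},{"grip": 1,"x": -34,"y": -18.7},{"grip": 1,"x": -34,"y": -18.7}])

```text
invalid input at $.increments[0]: expected keys grip, x, y, z, roll
```

>>> servo_tool(increments=[{"grip": 1,"x": -11.8,"y": -37.4},{"grip": 1,"x": -11.8,"y": -37.4},{"grip": 1,"x": -11.8,"y": -37.4},{"grip": 1,"x": -11.8,"y": -37.4},{"grip": 1,"x": -11.8,"y": -37.4}])

```text
invalid input at $.increments[0]: expected keys grip, x, y, z, roll
```

>>> servo_tool(increments=[{"grip": 1,"x": -11.8,"y": -37.4},{"grip": 1,"x": -11.8,"y": -37.4},{"grip": 1,"x": -11.8,"y": -37.4},{"grip": 1,"x": -11.8,"y": -37.4},{"grip": 1,"x": -11.8,"y": -37.4}])

```text
invalid input at $.increments[0]: expected keys grip, x, y, z, roll
```

>>> servo_tool(increments=[{"grip": 1,"x": -11.8,"y": -37.4},{"grip": 1,"x": -11.8,"y": -37.4},{"grip": 1,"x": -11.8,"y": -37.4},{"grip": 1},{"grip": 1}])

```text
invalid input at $.increments[0]: expected keys grip, x, y, z, roll
```

Run:
```python
from h import *
st(); s=env.get_state(); print(tool(np.array([.4594,-.2141,.2])-s["tcp_pos"]))
```

```text
t 0.1 tcp [0.1308 0.5595 0.2305] yaw_y 76.83 F [-1.17  0.18  0.48] M [-0.011  0.021 -0.009] gap 0.0858 grip 0.0 j6 1.43
[-496.15305679 -678.31898981   31.49605038]
```

All keys are needed in every row.

>>> servo_tool(increments=[{"grip": 1,"x": -34,"y": -18.7,"z": 0,"roll": 0},{"grip": 1,"x": -34,"y": -18.7,"z": 0,"roll": 0},{"grip": 1,"x": -34,"y": -18.7,"z": 0,"roll": 0},{"grip": 1,"x": -34,"y": -18.7,"z": 0,"roll": 0},{"grip": 1,"x": -34,"y": -18.7,"z": 0,"roll": 0}], grip_force=30)

```text
clock: 0.52
tcp_pos: [0.2759, 0.4287, 0.2309]
orientation: [-0.0, 0.114, 0.993, -0.0]
wrist_force: [1.1, -0.0, 0.1]
finger_gap: 0.0256
grip_force: 0.0
```

>>> servo_tool(increments=[{"grip": 1,"x": -34,"y": -18.7,"z": 0,"roll": 0},{"grip": 1,"x": -34,"y": -18.7,"z": 0,"roll": 0},{"grip": 1,"x": -34,"y": -18.7,"z": 0,"roll": 0},{"grip": 1,"x": -34,"y": -18.7,"z": 0,"roll": 0},{"grip": 1,"x": -34,"y": -18.7,"z": 0,"roll": 0}])

```text
clock: 0.93
tcp_pos: [0.4203, 0.2988, 0.231]
orientation: [-0.0, 0.115, 0.993, -0.0]
wrist_force: [0.5, 1.2, -0.6]
finger_gap: -0.0001
grip_force: 0.0
```

>>> servo_tool(increments=[{"grip": 1,"x": -11.8,"y": -37.4,"z": 0,"roll": 0},{"grip": 1,"x": -11.8,"y": -37.4,"z": 0,"roll": 0},{"grip": 1,"x": -11.8,"y": -37.4,"z": 0,"roll": 0},{"grip": 1,"x": -11.8,"y": -37.4,"z": 0,"roll": 0},{"grip": 1,"x": -11.8,"y": -37.4,"z": 0,"roll": 0}])

```text
clock: 1.35
tcp_pos: [0.4338, 0.1031, 0.231]
orientation: [-0.0, 0.114, 0.993, -0.0]
wrist_force: [0.4, -0.2, 0.3]
finger_gap: -0.0001
grip_force: 0.0
```

>>> servo_tool(increments=[{"grip": 1,"x": -11.8,"y": -37.4,"z": 0,"roll": 0},{"grip": 1,"x": -11.8,"y": -37.4,"z": 0,"roll": 0},{"grip": 1,"x": -11.8,"y": -37.4,"z": 0,"roll": 0},{"grip": 1,"x": -11.8,"y": -37.4,"z": 0,"roll": 0},{"grip": 1,"x": -11.8,"y": -37.4,"z": 0,"roll": 0}])

```text
clock: 1.77
tcp_pos: [0.4486, -0.0925, 0.2311]
orientation: [-0.0, 0.115, 0.993, 0.0]
wrist_force: [0.8, -0.2, 0.1]
finger_gap: 0.0002
grip_force: 0.0
```

>>> servo_tool(increments=[{"grip": 1,"x": -11.8,"y": -37.4,"z": 0,"roll": 0},{"grip": 1,"x": -11.8,"y": -37.4,"z": 0,"roll": 0},{"grip": 1,"x": -11.8,"y": -37.4,"z": 0,"roll": 0},{"grip": 1,"x": 0,"y": 0,"z": 0,"roll": 0},{"grip": 1,"x": 0,"y": 0,"z": 0,"roll": 0}])

```text
clock: 2.18
tcp_pos: [0.4576, -0.2098, 0.2304]
orientation: [-0.001, 0.117, 0.993, 0.0]
wrist_force: [0.3, 0.6, -0.3]
finger_gap: -0.0
grip_force: 0.0
```

Run:
```python
from h import *
st(); s=env.get_state(); print(tool(np.array([.4594,-.2141,.2])-s["tcp_pos"]))
```

```text
t 2.18 tcp [ 0.4576 -0.2098  0.2304] yaw_y 76.6 F [ 0.33  0.59 -0.31] M [-0.021 -0.047 -0.018] gap -0.0 grip 0.0 j6 -0.36
[-2.76950066 -3.84377116 30.42015451]
```

>>> servo_tool(increments=[{"grip": 1,"x": -2.8,"y": -3.8,"z": 10,"roll": 0},{"grip": 1,"x": 0,"y": 0,"z": 30,"roll": -6.8},{"grip": 1,"x": 0,"y": 0,"z": 30,"roll": -6.8},{"grip": 1,"x": 0,"y": 0,"z": 30,"roll": -6.8},{"grip": 1,"x": 0,"y": 0,"z": 10,"roll": 0}])

```text
clock: 2.6
tcp_pos: [0.4573, -0.2089, 0.1168]
orientation: [-0.003, -0.066, 0.998, 0.002]
wrist_force: [-1.0, 0.4, -0.7]
finger_gap: 0.0002
grip_force: 0.0
```

>>> servo_tool(increments=[{"grip": 1,"x": 0,"y": 0,"z": 8,"roll": 0},{"grip": 1,"x": 0,"y": 0,"z": 3,"roll": 0},{"grip": 1,"x": 0,"y": 0,"z": 1,"roll": 0},{"grip": 1,"x": 0,"y": 0,"z": 1,"roll": 0},{"grip": 1,"x": 0,"y": 0,"z": 0,"roll": 0}])

```text
clock: 3.02
tcp_pos: [0.4609, -0.2127, 0.1095]
orientation: [0.001, -0.063, 0.998, -0.001]
wrist_force: [0.3, 0.0, -0.5]
finger_gap: 0.0
grip_force: 0.0
```

Run:
```python
from h import *
st()
ims=[]
for n,c in(("top",(345,180)),("scene",(210,170))):
    im=env.read_camera(n)[:,:,::-1]; ims.append(cv2.resize(im[c[1]:c[1]+75,c[0]:c[0]+75],(400,400),interpolation=2))
cv2.imwrite("pics/press.png",np.hstack(ims))
```

```text
t 3.02 tcp [ 0.4609 -0.2127  0.1095] yaw_y 97.2 F [ 0.29  0.02 -0.55] M [0.006 0.011 0.064] gap 0.0 grip 0.0 j6 -0.72
```

View pics/press.png

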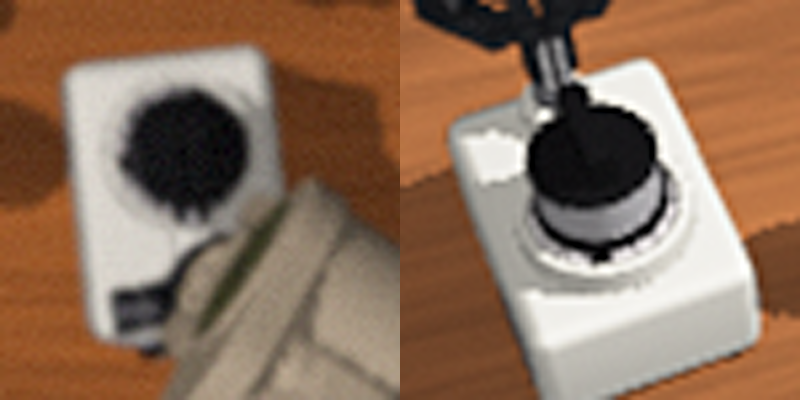

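The picture shows the shut fingertips over the button: behind the cup at (550,90) in the right panel, with the gripper body at (150,305) in the left. Now press.

>>> servo_tool(increments=[{"grip": 1,"x": 0,"y": 0,"z": 1,"roll": 0},{"grip": 1,"x": 0,"y": 0,"z": 1,"roll": 0},{"grip": 1,"x": 0,"y": 0,"z": 1,"roll": 0},{"grip": 1,"x": 0,"y": 0,"z": 1,"roll": 0},{"grip": 1,"x": 0,"y": 0,"z": 1,"roll": 0}])

```text
clock: 3.53
tcp_pos: [0.4603, -0.2127, 0.1041]
orientation: [0.001, -0.063, 0.998, -0.0]
wrist_force: [-1.5, 0.1, 6.7]
finger_gap: 0.0002
grip_force: 2.9
```

>>> servo_tool(increments=[{"grip": 1,"x": 0,"y": 0,"z": 1,"roll": 0},{"grip": 1,"x": 0,"y": 0,"z": 1,"roll": 0},{"grip": 1,"x": 0,"y": 0,"z": 1,"roll": 0},{"grip": 1,"x": 0,"y": 0,"z": 0.5,"roll": 0},{"grip": 1,"x": 0,"y": 0,"z": 0,"roll": 0}])

```text
clock: 3.95
tcp_pos: [0.4603, -0.2126, 0.1004]
orientation: [0.0, -0.063, 0.998, -0.0]
wrist_force: [-0.2, 0.0, 4.3]
finger_gap: 0.0001
grip_force: 2.2
```

>>> servo_tool(increments=[{"grip": 1,"x": 0,"y": 0,"z": 0.5,"roll": 0},{"grip": 1,"x": 0,"y": 0,"z": 0.5,"roll": 0},{"grip": 1,"x": 0,"y": 0,"z": 0.3,"roll": 0},{"grip": 1,"x": 0,"y": 0,"z": 0,"roll": 0},{"grip": 1,"x": 0,"y": 0,"z": 0,"roll": 0}])

```text
clock: 4.37
tcp_pos: [0.4603, -0.2127, 0.0992]
orientation: [0.001, -0.063, 0.998, -0.0]
wrist_force: [-1.5, 0.6, 5.1]
finger_gap: -0.0
grip_force: 2.6
```

>>> servo_tool(increments=[{"grip": 1,"x": 0,"y": 0,"z": 0.3,"roll": 0},{"grip": 1,"x": 0,"y": 0,"z": 0.3,"roll": 0},{"grip": 1,"x": 0,"y": 0,"z": 0,"roll": 0}])

```text
clock: 4.62
tcp_pos: [0.4603, -0.2127, 0.099]
orientation: [0.001, -0.063, 0.998, -0.0]
wrist_force: [-1.3, 1.3, 8.1]
finger_gap: 0.0002
grip_force: 4.1
```

>>> servo_tool(increments=[{"grip": 1,"x": 0,"y": 0,"z": 0.4,"roll": 0},{"grip": 1,"x": 0,"y": 0,"z": 0.3,"roll": 0},{"grip": 1,"x": 0,"y": 0,"z": 0,"roll": 0}])

```text
clock: 4.87
tcp_pos: [0.4603, -0.2127, 0.0989]
orientation: [0.001, -0.063, 0.998, -0.001]
wrist_force: [-3.1, 1.2, 12.6]
finger_gap: -0.0002
grip_force: 6.5
```

>>> servo_tool(increments=[{"grip": 1,"x": 0,"y": 0,"z": -10,"roll": 0},{"grip": 0,"x": 0,"y": 0,"z": -35,"roll": 0},{"grip": 0,"x": 0,"y": 0,"z": -40,"roll": 0},{"grip": 0,"x": 30,"y": 0,"z": -25,"roll": 0},{"grip": 0,"x": 30,"y": 0,"z": 0,"roll": 0}])

```text
clock: 5.28
tcp_pos: [0.4032, -0.222, 0.2129]
orientation: [0.004, -0.064, 0.998, -0.003]
wrist_force: [-0.1, 0.0, 0.1]
finger_gap: 0.0481
grip_force: 0.0
```

Run:
```python
from h import *
st()
ims=[]
for n,c in(("top",(360,190)),("scene",(225,175))):
    im=env.read_camera(n)[:,:,::-1]; cv2.imwrite(f"pics/{n}2.png",im); ims.append(cv2.resize(im[c[1]:c[1]+50,c[0]:c[0]+50],(400,400),interpolation=2))
o=np.hstack(ims); o=np.clip(o.astype(float)*1.8,0,255).astype(np.uint8)
cv2.imwrite("pics/cup.png",o)
```

```text
t 5.28 tcp [ 0.4032 -0.222   0.2129] yaw_y 97.35 F [-0.07  0.01  0.08] M [-0.036  0.027 -0.053] gap 0.0481 grip 0.0 j6 -0.81
```

View pics/cup.png

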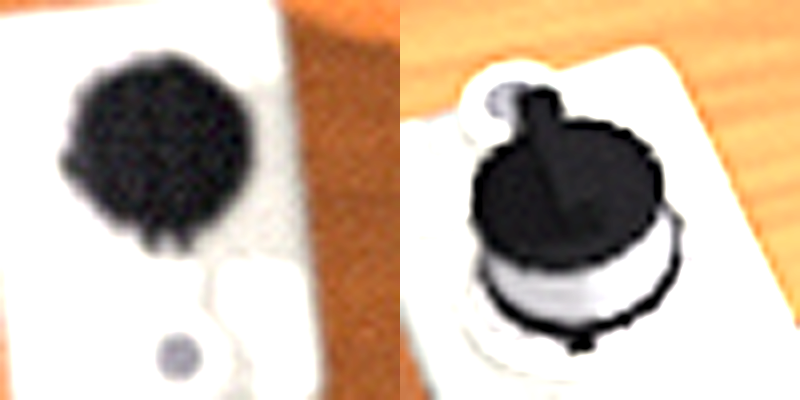

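The crop shows the bar still along the mill's x. In the top panel the lid's right edge is at (254,145) and the skirt's top and bottom at 53 and 235. In the scene panel the lid ellipse spans 473–664 by 118–270. The button, now down, is at (180,356).

Run:
```python
from h import *
print("lid y top",ray("top",380.7,208,.1415),"skirt x",ray("top",379,207.6,.1025),"lid scene",ray("scene",245.6,198.8,.1415),"btn",ray("top",382.06,234.06,.099))
s=env.get_state(); print(ray("scene",245.6,198.3,.1415))
for c in([.5435,-.2035],):
  print(tool(np.array([*c,.19])-s["tcp_pos"]),tool(np.array([*c,.19])-s["tcp_pos"])); 
st()
```

```text
lid y top [ 0.5430736  -0.20396491  0.1415    ] skirt x [ 0.54515228 -0.20363593  0.1025    ] lid scene [ 0.54821881 -0.20467286  0.1415    ] btn [ 0.46116605 -0.21319221  0.099     ]
[ 0.54648687 -0.20431664  0.1415    ]
[-146.33896149   -1.65902607   18.93392147] [-146.33896149   -1.65902607   18.93392147]
t 5.38 tcp [ 0.3981 -0.22    0.2089] yaw_y 97.12 F [ 0.79  0.22 -0.3 ] M [-0.044  0.005 -0.022] gap 0.0629 grip 0.0 j6 -0.81
```

>>> servo_tool(increments=[{"grip": 0,"x": -37,"y": -0.6,"z": 1,"roll": 0},{"grip": 0,"x": -37,"y": -0.6,"z": 1,"roll": 0},{"grip": 0,"x": -37,"y": -0.6,"z": 1,"roll": 0},{"grip": 0,"x": -36.8,"y": -0.6,"z": 0,"roll": 0},{"grip": 0,"x": 0,"y": 0,"z": 0,"roll": 0.8}])

```text
clock: 5.8
tcp_pos: [0.553, -0.2031, 0.2021]
orientation: [0.001, -0.057, 0.998, 0.0]
wrist_force: [0.7, -0.9, -0.1]
finger_gap: 0.0856
grip_force: 0.0
```

>>> servo_tool(increments=[{"grip": 0,"x": 0,"y": 0,"z": 5,"roll": 0},{"grip": 0,"x": 0,"y": 0,"z": 0,"roll": 0}])

```text
clock: 5.97
tcp_pos: [0.5465, -0.203, 0.1973]
orientation: [-0.001, -0.056, 0.998, 0.001]
wrist_force: [-0.7, 0.4, -0.9]
finger_gap: 0.0854
grip_force: 0.0
```

Run:
```python
from h import *
st(); s=env.get_state(); print(tool(np.array([.545,-.204,.146])-s["tcp_pos"]))
```

```text
t 5.97 tcp [ 0.5465 -0.203   0.1973] yaw_y 96.47 F [-0.74  0.44 -0.93] M [-0.013  0.042  0.006] gap 0.0854 grip 0.0 j6 -0.61
[ 1.48945443 -0.93524185 51.34546857]
```

>>> servo_tool(increments=[{"grip": 0,"x": 1.2,"y": -0.9,"z": 20,"roll": 0},{"grip": 0,"x": 0,"y": 0,"z": 20,"roll": 0},{"grip": 0.4,"x": 0,"y": 0,"z": 8,"roll": 0},{"grip": 0.6,"x": 0,"y": 0,"z": 1,"roll": 0},{"grip": 0.6,"x": 0,"y": 0,"z": 0,"roll": 0}])

```text
clock: 6.38
tcp_pos: [0.5452, -0.2046, 0.1503]
orientation: [-0.0, -0.056, 0.998, 0.0]
wrist_force: [0.5, -0.2, 0.4]
finger_gap: 0.0519
grip_force: 0.0
```

>>> servo_tool(increments=[{"grip": 0.6,"x": 0,"y": 0,"z": 0,"roll": 0},{"grip": 0.6,"x": 0,"y": 0,"z": 0,"roll": 0}])

```text
clock: 6.55
tcp_pos: [0.5468, -0.2051, 0.1516]
orientation: [0.001, -0.056, 0.998, -0.001]
wrist_force: [0.2, 0.1, 0.5]
finger_gap: 0.034
grip_force: 0.0
```

Run:
```python
from h import *
st()
ims=[]
for n,c in(("top",(355,185)),("scene",(220,155))):
    im=env.read_camera(n)[:,:,::-1]; ims.append(cv2.resize(im[c[1]:c[1]+60,c[0]:c[0]+60],(400,400),interpolation=2))
o=np.hstack(ims); o=np.clip(o.astype(float)*1.6,0,255).astype(np.uint8)
cv2.imwrite("pics/bar.png",o)
```

```text
t 6.55 tcp [ 0.5468 -0.2051  0.1516] yaw_y 96.42 F [0.19 0.08 0.48] M [ 0.036 -0.043  0.002] gap 0.034 grip 0.0 j6 -0.61
```

View pics/bar.png

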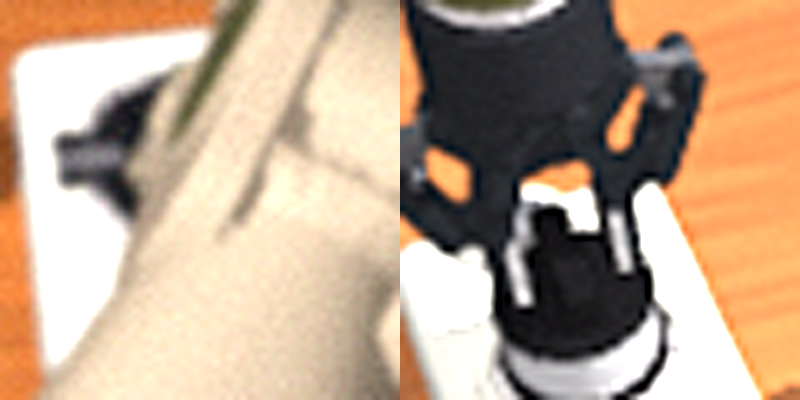

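The picture shows the fingertips straddling the bar, at (520,270) and (625,240) in the right panel, with the bar between them near (560,235). Lower slightly and close gently.

>>> servo_tool(increments=[{"grip": 0.72,"x": 0,"y": 0,"z": 2,"roll": 0},{"grip": 0.76,"x": 0,"y": 0,"z": 2,"roll": 0},{"grip": 0.85,"x": 0,"y": 0,"z": 0,"roll": 0},{"grip": 0.9,"x": 0,"y": 0,"z": 0,"roll": 0},{"grip": 0.9,"x": 0,"y": 0,"z": 0,"roll": 0}], grip_force=20)

```text
clock: 7.07
tcp_pos: [0.5463, -0.2048, 0.1461]
orientation: [-0.0, -0.056, 0.998, -0.0]
wrist_force: [-0.0, -1.6, 0.4]
finger_gap: 0.0153
grip_force: 25.1
```

```bash
python3 -c "
from h import *
st()"
```

```text
t 7.07 tcp [ 0.5463 -0.2048  0.1461] yaw_y 96.43 F [-0.02 -1.63  0.43] M [-0.208 -0.025  0.016] gap 0.0153 grip 25.1 j6 -0.61
```

>>> servo_tool(increments=[{"grip": 1,"x": 0,"y": 0,"z": 0,"roll": 0},{"grip": 1,"x": 0,"y": 0,"z": 0,"roll": 0},{"grip": 1,"x": 0,"y": 0,"z": 0,"roll": -1},{"grip": 1,"x": 0,"y": 0,"z": 0,"roll": -2},{"grip": 1,"x": 0,"y": 0,"z": 0,"roll": 0}], grip_force=60)

```text
clock: 7.48
tcp_pos: [0.5462, -0.2047, 0.1462]
orientation: [-0.0, -0.083, 0.997, 0.0]
wrist_force: [-0.1, -0.7, 0.3]
finger_gap: 0.0146
grip_force: 62.5
```

```bash
python3 -c "
from h import *
st()"
```

```text
t 7.48 tcp [ 0.5462 -0.2047  0.1462] yaw_y 99.52 F [-0.09 -0.73  0.31] M [-0.149  0.005  0.019] gap 0.0146 grip 62.5 j6 -0.66
```

>>> servo_tool(increments=[{"grip": 1,"x": 0,"y": 0,"z": 0,"roll": -2},{"grip": 1,"x": 0,"y": 0,"z": 0,"roll": -2},{"grip": 1,"x": 0,"y": 0,"z": 0,"roll": -2},{"grip": 1,"x": 0,"y": 0,"z": 0,"roll": -2},{"grip": 1,"x": 0,"y": 0,"z": 0,"roll": 0}])

```text
clock: 7.9
tcp_pos: [0.5461, -0.2045, 0.1462]
orientation: [-0.0, -0.152, 0.988, 0.0]
wrist_force: [-0.8, -0.3, 0.8]
finger_gap: 0.0147
grip_force: 62.6
```

```bash
python3 -c "
from h import *
st()"
```

```text
t 7.9 tcp [ 0.5461 -0.2045  0.1462] yaw_y 107.47 F [-0.75 -0.34  0.77] M [-0.011  0.12   0.035] gap 0.0147 grip 62.6 j6 -0.8
```

>>> servo_tool(increments=[{"grip": 1,"x": 0,"y": 0,"z": 0,"roll": -4},{"grip": 1,"x": 0,"y": 0,"z": 0,"roll": -4},{"grip": 1,"x": 0,"y": 0,"z": 0,"roll": -4},{"grip": 1,"x": 0,"y": 0,"z": 0,"roll": -4},{"grip": 1,"x": 0,"y": 0,"z": 0,"roll": 0}])

```text
clock: 8.32
tcp_pos: [0.5461, -0.2043, 0.1462]
orientation: [0.0, -0.288, 0.958, 0.0]
wrist_force: [-1.7, 1.1, 1.1]
finger_gap: 0.0145
grip_force: 62.7
```

```bash
python3 -c "
from h import *
st()"
```

```text
t 8.32 tcp [ 0.5461 -0.2043  0.1462] yaw_y 123.48 F [-1.68  1.13  1.13] M [0.187 0.189 0.048] gap 0.0145 grip 62.7 j6 -1.08
```

>>> servo_tool(increments=[{"grip": 1,"x": 0,"y": 0,"z": 0,"roll": -4},{"grip": 1,"x": 0,"y": 0,"z": 0,"roll": -4},{"grip": 1,"x": 0,"y": 0,"z": 0,"roll": -4},{"grip": 1,"x": 0,"y": 0,"z": 0,"roll": -4},{"grip": 1,"x": 0,"y": 0,"z": 0,"roll": 0}])

```text
clock: 8.73
tcp_pos: [0.5462, -0.2044, 0.1462]
orientation: [0.0, -0.418, 0.909, 0.0]
wrist_force: [-0.1, 0.3, 2.7]
finger_gap: 0.0148
grip_force: 62.7
```

```bash
python3 -c "
from h import *
st()"
```

```text
t 8.73 tcp [ 0.5462 -0.2044  0.1462] yaw_y 139.39 F [-0.09  0.27  2.67] M [ 0.085  0.157 -0.041] gap 0.0148 grip 62.7 j6 -1.36
```

>>> servo_tool(increments=[{"grip": 1,"x": 0,"y": 0,"z": 0,"roll": -3},{"grip": 1,"x": 0,"y": 0,"z": 0,"roll": -3},{"grip": 1,"x": 0,"y": 0,"z": 0,"roll": -3},{"grip": 1,"x": 0,"y": 0,"z": 0,"roll": -3},{"grip": 1,"x": 0,"y": 0,"z": 0,"roll": 0}])

```text
clock: 9.15
tcp_pos: [0.5462, -0.2045, 0.1462]
orientation: [0.0, -0.51, 0.86, 0.0]
wrist_force: [-0.5, -0.0, 1.3]
finger_gap: 0.0146
grip_force: 62.7
```

```bash
python3 -c "
from h import *
st()"
```

```text
t 9.15 tcp [ 0.5462 -0.2045  0.1462] yaw_y 151.3 F [-0.47 -0.01  1.3 ] M [ 0.076  0.176 -0.027] gap 0.0146 grip 62.7 j6 -1.57
```

>>> servo_tool(increments=[{"grip": 1,"x": 0,"y": 0,"z": 0,"roll": -2},{"grip": 1,"x": 0,"y": 0,"z": 0,"roll": -2},{"grip": 1,"x": 0,"y": 0,"z": 0,"roll": -2},{"grip": 1,"x": 0,"y": 0,"z": 0,"roll": -1},{"grip": 1,"x": 0,"y": 0,"z": 0,"roll": 0}])

```text
clock: 9.57
tcp_pos: [0.5463, -0.2046, 0.1462]
orientation: [0.0, -0.561, 0.828, 0.0]
wrist_force: [-0.3, -0.2, 1.0]
finger_gap: 0.0148
grip_force: 62.7
```

Run:
```python
from h import *
st()
im=env.read_camera("scene")[:,:,::-1]
o=cv2.resize(im[155:235,210:290],(480,480),interpolation=2); o=np.clip(o.astype(float)*1.6,0,255).astype(np.uint8)
cv2.imwrite("pics/turn.png",o)
```

```text
t 9.57 tcp [ 0.5463 -0.2046  0.1462] yaw_y 158.3 F [-0.32 -0.16  1.  ] M [0.152 0.165 0.061] gap 0.0148 grip 62.7 j6 -1.69
```

View pics/turn.png

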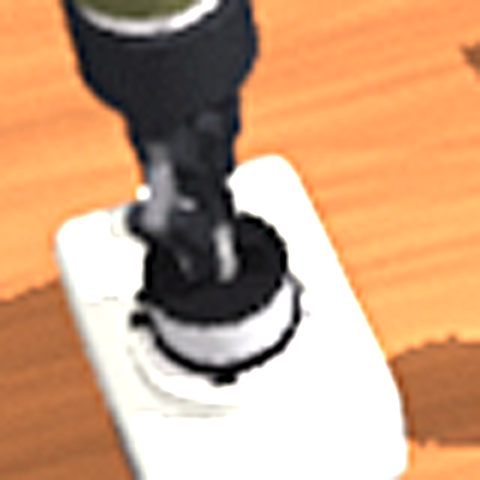

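The picture shows the grip still on the bar at (200,240) and the cup turned with the gripper, with the skirt's marks shifted to (140,320), (225,378) and (298,285). Now feel for the stop.

>>> servo_tool(increments=[{"grip": 1,"x": 0,"y": 0,"z": 0,"roll": -1},{"grip": 1,"x": 0,"y": 0,"z": 0,"roll": -1},{"grip": 1,"x": 0,"y": 0,"z": 0,"roll": -1},{"grip": 1,"x": 0,"y": 0,"z": 0,"roll": 0}])

```text
clock: 9.95
tcp_pos: [0.5463, -0.2046, 0.1463]
orientation: [0.0, -0.584, 0.812, 0.0]
wrist_force: [-1.5, 0.7, 2.3]
finger_gap: 0.0146
grip_force: 62.8
```

```bash
python3 -c "
from h import *
st()"
```

```text
t 9.95 tcp [ 0.5463 -0.2046  0.1463] yaw_y 161.48 F [-1.46  0.73  2.33] M [ 0.218  0.197 -0.088] gap 0.0146 grip 62.8 j6 -1.74
```

>>> servo_tool(increments=[{"grip": 1,"x": 0,"y": 0,"z": 0,"roll": -1},{"grip": 1,"x": 0,"y": 0,"z": 0,"roll": -1},{"grip": 1,"x": 0,"y": 0,"z": 0,"roll": -1},{"grip": 1,"x": 0,"y": 0,"z": 0,"roll": 0}])

```text
clock: 10.28
tcp_pos: [0.5462, -0.2046, 0.1463]
orientation: [0.0, -0.605, 0.796, 0.0]
wrist_force: [-0.9, 0.6, 3.9]
finger_gap: 0.0146
grip_force: 63.0
```

```bash
python3 -c "
from h import *
st()"
```

```text
t 10.28 tcp [ 0.5462 -0.2046  0.1463] yaw_y 164.49 F [-0.88  0.61  3.94] M [ 0.361  0.256 -0.054] gap 0.0146 grip 63.0 j6 -1.8
```

>>> servo_tool(increments=[{"grip": 1,"x": 0,"y": 0,"z": 0,"roll": -1},{"grip": 1,"x": 0,"y": 0,"z": 0,"roll": -1},{"grip": 1,"x": 0,"y": 0,"z": 0,"roll": -1},{"grip": 1,"x": 0,"y": 0,"z": 0,"roll": 0}])

```text
clock: 10.62
tcp_pos: [0.5456, -0.2043, 0.1462]
orientation: [-0.0, -0.626, 0.78, 0.001]
wrist_force: [-1.6, 2.8, 5.5]
finger_gap: 0.0146
grip_force: 63.8
```

```bash
python3 -c "
from h import *
st()"
```

```text
t 10.62 tcp [ 0.5456 -0.2043  0.1462] yaw_y 167.45 F [-1.6   2.8   5.47] M [ 0.593  0.663 -0.7  ] gap 0.0146 grip 63.8 j6 -1.85
```

The moment jumped to −0.7 N m, so the stop is felt at about 71°. Ease back slightly.

>>> servo_tool(increments=[{"grip": 1,"x": 0,"y": 0,"z": 0,"roll": 1},{"grip": 1,"x": 0,"y": 0,"z": 0,"roll": 0.6},{"grip": 1,"x": 0,"y": 0,"z": 0,"roll": 0}])

```text
clock: 10.87
tcp_pos: [0.5457, -0.2042, 0.1461]
orientation: [-0.0, -0.615, 0.789, 0.001]
wrist_force: [-1.5, 2.2, 5.3]
finger_gap: 0.0146
grip_force: 63.2
```

```bash
python3 -c "
from h import *
st()"
```

```text
t 10.87 tcp [ 0.5457 -0.2042  0.1461] yaw_y 165.86 F [-1.54  2.2   5.35] M [ 0.629  0.652 -0.068] gap 0.0146 grip 63.2 j6 -1.82
```

>>> servo_tool(increments=[{"grip": 1,"x": 0,"y": 0,"z": -0.7,"roll": 0},{"grip": 1,"x": 0,"y": 0,"z": -0.7,"roll": 0},{"grip": 1,"x": 0,"y": 0,"z": -0.7,"roll": 0},{"grip": 1,"x": 0,"y": 0,"z": 0,"roll": 0}])

```text
clock: 11.2
tcp_pos: [0.5457, -0.2043, 0.1477]
orientation: [-0.0, -0.615, 0.789, 0.001]
wrist_force: [-2.4, 1.5, 0.7]
finger_gap: 0.0146
grip_force: 62.5
```

```bash
python3 -c "
from h import *
st()"
```

```text
t 11.2 tcp [ 0.5457 -0.2043  0.1477] yaw_y 165.85 F [-2.37  1.53  0.7 ] M [ 0.547  0.656 -0.096] gap 0.0146 grip 62.5 j6 -1.82
```

>>> servo_tool(increments=[{"grip": 1,"x": 0,"y": 0,"z": -0.7,"roll": 0},{"grip": 1,"x": 0,"y": 0,"z": -0.7,"roll": 0},{"grip": 1,"x": 0,"y": 0,"z": -0.7,"roll": 0},{"grip": 1,"x": 0,"y": 0,"z": 0,"roll": 0}])

```text
clock: 11.53
tcp_pos: [0.5458, -0.2044, 0.1496]
orientation: [-0.0, -0.615, 0.789, 0.001]
wrist_force: [-2.1, 2.1, -4.4]
finger_gap: 0.0146
grip_force: 61.7
```

```bash
python3 -c "
from h import *
st()"
```

```text
t 11.53 tcp [ 0.5458 -0.2044  0.1496] yaw_y 165.84 F [-2.09  2.07 -4.4 ] M [ 0.489  0.504 -0.031] gap 0.0146 grip 61.7 j6 -1.82
```

>>> servo_tool(increments=[{"grip": 1,"x": 0,"y": 0,"z": -0.7,"roll": 0},{"grip": 1,"x": 0,"y": 0,"z": -0.7,"roll": 0},{"grip": 1,"x": 0,"y": 0,"z": 0,"roll": 0}])

```text
clock: 11.78
tcp_pos: [0.5463, -0.2047, 0.1518]
orientation: [0.0, -0.615, 0.789, 0.0]
wrist_force: [-2.1, -0.2, -5.5]
finger_gap: 0.0144
grip_force: 61.7
```

```bash
python3 -c "
from h import *
st()"
```

```text
t 11.78 tcp [ 0.5463 -0.2047  0.1518] yaw_y 165.84 F [-2.11 -0.2  -5.54] M [0.352 0.404 0.002] gap 0.0144 grip 61.7 j6 -1.82
```

>>> servo_tool(increments=[{"grip": 1,"x": 0,"y": 0,"z": -1.5,"roll": 0},{"grip": 1,"x": 0,"y": 0,"z": -1.5,"roll": 0},{"grip": 1,"x": 0,"y": 0,"z": 0,"roll": 0}])

```text
clock: 12.03
tcp_pos: [0.5464, -0.2047, 0.1552]
orientation: [0.0, -0.615, 0.789, -0.0]
wrist_force: [-2.2, 2.0, -3.5]
finger_gap: 0.0147
grip_force: 61.9
```

```bash
python3 -c "
from h import *
st()"
```

```text
t 12.03 tcp [ 0.5464 -0.2047  0.1552] yaw_y 165.83 F [-2.17  2.01 -3.51] M [ 0.472  0.445 -0.038] gap 0.0147 grip 61.9 j6 -1.82
```

>>> servo_tool(increments=[{"grip": 1,"x": 0,"y": 0,"z": -3,"roll": 0},{"grip": 1,"x": 0,"y": 0,"z": -5,"roll": 0},{"grip": 1,"x": 0,"y": 0,"z": -7,"roll": 0},{"grip": 1,"x": 0,"y": 0,"z": -10,"roll": 0},{"grip": 1,"x": 0,"y": 0,"z": -10,"roll": 0}])

```text
clock: 12.45
tcp_pos: [0.5467, -0.205, 0.1913]
orientation: [0.0, -0.615, 0.789, -0.001]
wrist_force: [-0.5, -0.3, -3.8]
finger_gap: 0.0145
grip_force: 61.8
```

>>> servo_tool(increments=[{"grip": 1,"x": 0,"y": 0,"z": -10,"roll": 0},{"grip": 1,"x": 0,"y": 0,"z": -10,"roll": 0},{"grip": 1,"x": 0,"y": 0,"z": -3,"roll": 0},{"grip": 1,"x": 0,"y": 0,"z": 0,"roll": 0}])

```text
clock: 12.78
tcp_pos: [0.5471, -0.2051, 0.2145]
orientation: [0.001, -0.614, 0.789, -0.001]
wrist_force: [0.0, 0.0, -3.9]
finger_gap: 0.0143
grip_force: 62.0
```

Run:
```python
from h import *
st(); s=env.get_state(); print(tool(np.array([.5885,.181,s["tcp_pos"][2]])-s["tcp_pos"]))
```

```text
t 12.78 tcp [ 0.5471 -0.2051  0.2145] yaw_y 165.83 F [ 0.04  0.   -3.89] M [ 0.033 -0.014 -0.009] gap 0.0143 grip 62.0 j6 -1.82
[-384.5152665    54.3369268    -0.39859875]
```

>>> servo_tool(increments=[{"grip": 1,"x": -12,"y": 1.7,"z": 0,"roll": 0},{"grip": 1,"x": -22,"y": 3.1,"z": 0,"roll": 0},{"grip": 1,"x": -28,"y": 4,"z": 0,"roll": 0},{"grip": 1,"x": -28,"y": 4,"z": 0,"roll": 0},{"grip": 1,"x": -28,"y": 4,"z": 0,"roll": 0}])

```text
clock: 13.2
tcp_pos: [0.5582, -0.0844, 0.2119]
orientation: [-0.0, -0.614, 0.789, 0.001]
wrist_force: [0.8, -0.6, -4.3]
finger_gap: 0.0145
grip_force: 61.9
```

>>> servo_tool(increments=[{"grip": 1,"x": -28,"y": 4,"z": 0,"roll": 0},{"grip": 1,"x": -28,"y": 4,"z": 0,"roll": 0},{"grip": 1,"x": -28,"y": 4,"z": 0,"roll": 0},{"grip": 1,"x": -28,"y": 4,"z": 0,"roll": 0},{"grip": 1,"x": -28,"y": 4,"z": 0,"roll": 0}])

```text
clock: 13.62
tcp_pos: [0.5729, 0.0566, 0.212]
orientation: [-0.0, -0.615, 0.789, 0.001]
wrist_force: [0.1, -0.1, -3.9]
finger_gap: 0.0147
grip_force: 61.9
```

>>> servo_tool(increments=[{"grip": 1,"x": -28,"y": 4,"z": 0,"roll": 0},{"grip": 1,"x": -28,"y": 4,"z": 0,"roll": 0},{"grip": 1,"x": -28,"y": 4,"z": 0,"roll": 0},{"grip": 1,"x": -26,"y": 3.5,"z": 0,"roll": 0},{"grip": 1,"x": -16,"y": 2,"z": 0,"roll": 0}])

```text
clock: 14.03
tcp_pos: [0.5866, 0.1843, 0.2118]
orientation: [-0.0, -0.615, 0.788, 0.001]
wrist_force: [1.1, -0.7, -3.5]
finger_gap: 0.0145
grip_force: 61.9
```

>>> servo_tool(increments=[{"grip": 1,"x": 0,"y": 0,"z": 10,"roll": 0},{"grip": 1,"x": 0,"y": 0,"z": 15,"roll": 0},{"grip": 1,"x": 0,"y": 0,"z": 15,"roll": 0},{"grip": 1,"x": 0,"y": 0,"z": 10,"roll": 0},{"grip": 1,"x": 0,"y": 0,"z": 0,"roll": 0}])

```text
clock: 14.45
tcp_pos: [0.5852, 0.1806, 0.1592]
orientation: [-0.003, -0.614, 0.789, 0.002]
wrist_force: [-0.8, -0.4, -4.1]
finger_gap: 0.0148
grip_force: 61.7
```

Run:
```python
from h import *
st(); s=env.get_state(); print(tool(np.array([.5885,.181,s["tcp_pos"][2]])-s["tcp_pos"]))
ims=[]
for n,c in(("top",(210,130)),("scene",(310,120))):
    im=env.read_camera(n)[:,:,::-1]; ims.append(cv2.resize(im[c[1]:c[1]+130,c[0]:c[0]+130],(400,400),interpolation=2))
cv2.imwrite("pics/place.png",np.hstack(ims))
```

```text
t 14.45 tcp [0.5852 0.1806 0.1592] yaw_y 165.83 F [-0.82 -0.44 -4.11] M [ 0.042  0.074 -0.006] gap 0.0148 grip 61.7 j6 -1.16
[-1.21258876 -3.14266569 -0.02105132]
```

View pics/place.png

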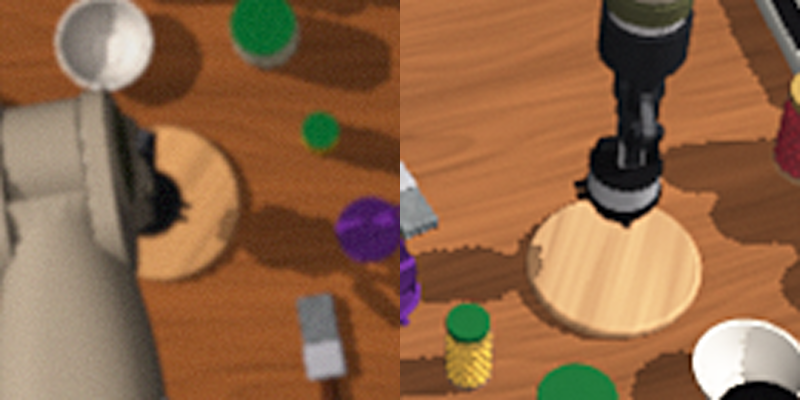

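The picture shows the cup held upright over the board, at (150,205) in the left panel and (625,190) in the right, with the jars untouched. Lower it.

>>> servo_tool(increments=[{"grip": 1,"x": -1.2,"y": -3,"z": 10,"roll": 0},{"grip": 1,"x": 0,"y": 0,"z": 14,"roll": 0},{"grip": 1,"x": 0,"y": 0,"z": 14,"roll": 0},{"grip": 1,"x": 0,"y": 0,"z": 10,"roll": 0},{"grip": 1,"x": 0,"y": 0,"z": 8,"roll": 0}])

```text
clock: 14.97
tcp_pos: [0.5908, 0.1812, 0.1059]
orientation: [-0.0, -0.614, 0.789, 0.0]
wrist_force: [-0.1, 0.3, -4.5]
finger_gap: 0.0145
grip_force: 61.8
```

>>> servo_tool(increments=[{"grip": 1,"x": 0,"y": 0,"z": 6,"roll": 0},{"grip": 1,"x": 0,"y": 0,"z": 5,"roll": 0},{"grip": 1,"x": 0,"y": 0,"z": 4,"roll": 0},{"grip": 1,"x": 0,"y": 0,"z": 2,"roll": 0},{"grip": 1,"x": 0,"y": 0,"z": 0,"roll": 0}])

```text
clock: 15.38
tcp_pos: [0.5907, 0.1814, 0.0896]
orientation: [-0.0, -0.615, 0.789, 0.0]
wrist_force: [0.4, -0.2, -4.4]
finger_gap: 0.0148
grip_force: 61.8
```

```bash
python3 -c "
from h import *
st()"
```

```text
t 15.38 tcp [0.5907 0.1814 0.0896] yaw_y 165.83 F [ 0.35 -0.17 -4.38] M [-0.009  0.059 -0.006] gap 0.0148 grip 61.8 j6 -1.16
```

>>> servo_tool(increments=[{"grip": 1,"x": 0,"y": 0,"z": 4,"roll": 0},{"grip": 1,"x": 0,"y": 0,"z": 3,"roll": 0},{"grip": 1,"x": 0,"y": 0,"z": 2,"roll": 0},{"grip": 1,"x": 0,"y": 0,"z": 1.5,"roll": 0},{"grip": 1,"x": 0,"y": 0,"z": 0,"roll": 0}])

```text
clock: 15.8
tcp_pos: [0.5905, 0.1814, 0.0789]
orientation: [-0.0, -0.615, 0.789, 0.0]
wrist_force: [-0.4, -0.5, -3.6]
finger_gap: 0.0147
grip_force: 62.0
```

>>> servo_tool(increments=[{"grip": 1,"x": 0,"y": 0,"z": 0.7,"roll": 0},{"grip": 1,"x": 0,"y": 0,"z": 0.7,"roll": 0},{"grip": 1,"x": 0,"y": 0,"z": 0.7,"roll": 0},{"grip": 1,"x": 0,"y": 0,"z": 0,"roll": 0}])

```text
clock: 16.13
tcp_pos: [0.5908, 0.1814, 0.0772]
orientation: [0.0, -0.615, 0.789, 0.0]
wrist_force: [-0.1, -0.3, -3.8]
finger_gap: 0.0149
grip_force: 62.0
```

>>> servo_tool(increments=[{"grip": 1,"x": 0,"y": 0,"z": 0.7,"roll": 0},{"grip": 1,"x": 0,"y": 0,"z": 0.7,"roll": 0},{"grip": 1,"x": 0,"y": 0,"z": 0,"roll": 0}])

```text
clock: 16.38
tcp_pos: [0.5911, 0.1814, 0.0767]
orientation: [0.0, -0.615, 0.789, -0.0]
wrist_force: [-1.7, -1.3, 3.8]
finger_gap: 0.0149
grip_force: 62.8
```

Touchdown. Release slowly.

>>> servo_tool(increments=[{"grip": 0.8,"x": 0,"y": 0,"z": -0.5,"roll": 0},{"grip": 0.7,"x": 0,"y": 0,"z": 0,"roll": 0},{"grip": 0.55,"x": 0,"y": 0,"z": 0,"roll": 0},{"grip": 0.5,"x": 0,"y": 0,"z": 0,"roll": 0},{"grip": 0.5,"x": 0,"y": 0,"z": 0,"roll": 0}], grip_force=20)

```text
clock: 16.8
tcp_pos: [0.5909, 0.1814, 0.0763]
orientation: [0.0, -0.615, 0.789, -0.0]
wrist_force: [0.4, -0.0, -0.4]
finger_gap: 0.0433
grip_force: 0.0
```

```bash
python3 -c "
from h import *
st()"
```

```text
t 16.8 tcp [0.5909 0.1814 0.0763] yaw_y 165.84 F [ 0.36 -0.01 -0.37] M [0.036 0.007 0.049] gap 0.0433 grip 0.0 j6 -1.16
```

>>> servo_tool(increments=[{"grip": 0.4,"x": 0,"y": 0,"z": -5,"roll": 0},{"grip": 0.4,"x": 0,"y": 0,"z": -15,"roll": 0},{"grip": 0.4,"x": 0,"y": 0,"z": -30,"roll": 0},{"grip": 0.4,"x": 0,"y": 0,"z": -40,"roll": 0},{"grip": 0.4,"x": 0,"y": 0,"z": -40,"roll": 0}])

```text
clock: 17.22
tcp_pos: [0.5898, 0.1812, 0.2071]
orientation: [-0.001, -0.615, 0.789, 0.001]
wrist_force: [0.7, -0.1, -0.7]
finger_gap: 0.0515
grip_force: 0.0
```

>>> servo_tool(increments=[{"grip": 0.4,"x": 0,"y": 25,"z": -10,"roll": 0},{"grip": 0.4,"x": 0,"y": 35,"z": 0,"roll": 0},{"grip": 0.4,"x": 0,"y": 35,"z": 0,"roll": 0},{"grip": 0.4,"x": 0,"y": 25,"z": 0,"roll": 0},{"grip": 0.4,"x": 0,"y": 0,"z": 0,"roll": 0}])

```text
clock: 17.63
tcp_pos: [0.4696, 0.2115, 0.2172]
orientation: [-0.001, -0.616, 0.788, 0.001]
wrist_force: [-0.5, 0.8, 0.4]
finger_gap: 0.0512
grip_force: 0.0
```

Run:
```python
from h import *
st()
ims=[]
for n,c in(("top",(220,130)),("scene",(210,120))):
    im=env.read_camera(n)[:,:,::-1]; ims.append(cv2.resize(im[c[1]:c[1]+200,c[0]:c[0]+200],(400,400),interpolation=2))
cv2.imwrite("pics/end.png",np.hstack(ims))
```

```text
t 17.63 tcp [0.4696 0.2115 0.2172] yaw_y 165.99 F [-0.53  0.78  0.39] M [ 0.057  0.013 -0.071] gap 0.0512 grip 0.0 j6 -1.06
```

View pics/end.png

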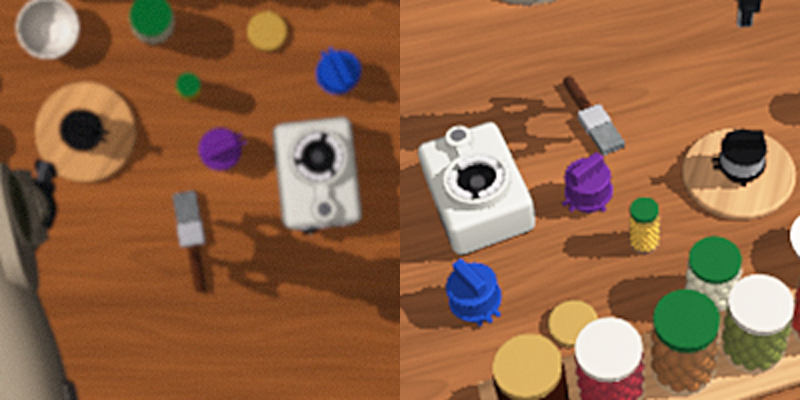

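The cup stands upright in the middle of the board, at (82,130) in the left panel and (743,160) in the right. The mill's collar is empty and the button is down. Nothing else has moved and the arm is clear, so I hand in.

```bash
python3 -c "
from h import *
print(env.hand_in())"
```

```text
the job is handed in; nothing more can be done
None
```

I handed the job in at about 17.7 s, and no verdict came back: the button is fully down, the cup was turned about 71° to its stop and lifted off, and it now stands upright near the middle of the board, with nothing else visibly moved in the last pictures.

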